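Change the long parts case at the bottom of the locked stack

TASK

The blue long parts case is needed on the bare aluminium base, and the red long case is to take its place at the bottom of the stack on the black base. First set the small yellow and green cases aside side by side on the cork pad, then exchange the long cases, and put the two small ones back on top of the red case, each at the end of the stack where it stood before. Every case must end fully down on the locating ribs beneath it, and the oil bottle and the paste jar beside the work must stay standing where they are.

Things in the scene. Friction and masses are not known exactly. Their poses are not given: they have to be found in the camera images.
- blue_case: Blue lidded long case, 50 (x) x 160 (y) x 40 mm high plus 6 mm lid ribs, 0.3 kg, starts on the black base under the small cases, blue lid ends showing. Origin: underside centre, z up; same after a half turn. Lid: four half-round cross ribs, 17 and 51 mm each way along y from the middle; underside: matching pockets. Seated on a base its underside is 10 mm up. Grip across x at mid length, flat sides.
- red_case: Red lidded long case, same shape, size and axes as the blue one, alone and loose on the bench at the start. Origin: underside centre. Pockets under every case, 37 (x) x 15 (y) x 7.5 mm deep, lie at the same places as its ribs; they drop over the ribs below with 1.5 mm play and find their way from about 4 mm off centre.
- yellow_case: Yellow lidded small case, 50 (x) x 60 (y) x 36 mm high plus 6 mm lid ribs, 0.12 kg, ribs and pockets 17 mm each way along y. Starts seated on one end of the blue case. Origin: underside centre, z up. Seated on a long case it lies 34 mm along that case's y (either way), its underside 40 mm above that case's. Grip across x; only 8 mm lie between the two small cases along y.
- green_case: Green lidded small case, same shape, size and axes as the yellow one; starts seated on the other end of the blue case. Origin: underside centre.
- store_base: Black base plate fixed on the bench under the stack, 72 (x) x 190 (y) x 10 mm plus ribs. Origin: underside centre, at bench height. It has the same four ribs as a long case's lid: along x, 34 mm long, half-round, 12 mm wide at the foot, 6 mm high, 17 and 51 mm each way along y. A long case seats on it centred, along y, either way round.
- work_base: Bare aluminium base plate fixed on the bench, same shape, ribs and axes as the black one, empty at the start. Origin: underside centre, at bench height.
- cork_mat: Brown cork pad fixed on the bench, 100 (x) x 180 (y) x 12 mm thick, on which the small cases are set aside. Origin: underside centre, at bench height; y along its length.
- oil_dropper: White oil bottle with a red tip, 31 mm diameter, 89 mm high, loose, easily knocked over, to be left alone. Origin: underside centre.
- paste_jar: Amber jar with a light brown cap, 45 mm diameter, 92 mm high, loose, standing between the work places near the bench front (not the like one at the back), to be left alone. Origin: underside centre.
There are look-alikes about, which are no part of the job. What is shaped like the yellow_case but purple is not meant.

How it is judged:
On the way:
1. the small yellow and green cases both stand released on the cork pad, side by side (x of yellow_case in the frame of cork_mat between -0.05 and 0.05 m and y of yellow_case in the frame of cork_mat between -0.09 and 0.09 m and z of yellow_case in the frame of cork_mat between 0.009 and 0.015 m and linear speed of each of yellow_case, green_case below 0.02 m/s and angular speed of each of yellow_case, green_case below 0.2 rad/s and angle between each of yellow_case, green_case's own z axis and vertical below 0.06 rad and contact force between each of yellow_case, green_case and the fingers below 0.2 N and x of green_case in the frame of cork_mat between -0.05 and 0.05 m and y of green_case in the frame of cork_mat between -0.09 and 0.09 m and z of green_case in the frame of cork_mat between 0.009 and 0.015 m), for 0.2 s.
At the end, for the whole second after the job is handed in: The blue case is seated on the aluminium base and the red case on the black base (centred within 4 mm, at seated height within 2 mm, lined up); yellow and green are seated on the red case in the same way, each within 25 mm of where it stood at the start; all upright, released and at rest (x of blue_case in the frame of work_base between -0.004 and 0.004 m and z of blue_case in the frame of work_base between 0.008 and 0.012 m and angle between the x axis of blue_case and the x axis of work_base, either way round below 0.15 rad and y of blue_case in the frame of work_base between -0.004 and 0.004 m and linear speed of each of blue_case, red_case, yellow_case, green_case below 0.02 m/s and angular speed of each of blue_case, red_case, yellow_case, green_case below 0.2 rad/s and angle between each of blue_case, red_case, yellow_case, green_case's own z axis and vertical below 0.06 rad and x of red_case in the frame of store_base between -0.004 and 0.004 m and z of red_case in the frame of store_base between 0.008 and 0.012 m and angle between the x axis of red_case and the x axis of store_base, either way round below 0.15 rad and y of red_case in the frame of store_base between -0.004 and 0.004 m and x of yellow_case in the frame of red_case between -0.004 and 0.004 m and z of yellow_case in the frame of red_case between 0.038 and 0.042 m and angle between the x axis of each of yellow_case, green_case and the x axis of red_case, either way round below 0.15 rad and (y of yellow_case in the frame of red_case between -0.038 and -0.03 m or y of yellow_case in the frame of red_case between 0.03 and 0.038 m) and distance of each of yellow_case, green_case from where it was at the start of the episode below 0.025 m and x of green_case in the frame of red_case between -0.004 and 0.004 m and z of green_case in the frame of red_case between 0.038 and 0.042 m and (y of green_case in the frame of red_case between -0.038 and -0.03 m or y of green_case in the frame of red_case between 0.03 and 0.038 m)); the robot touches nothing.
It fails at once if the oil bottle is knocked over or pushed more than 30 mm (angle between oil_dropper's own z axis and vertical above 0.5 rad or distance of oil_dropper from where it was at the start of the episode above 0.03 m).
It fails at once if the paste jar is knocked over or pushed more than 30 mm (angle between paste_jar's own z axis and vertical above 0.5 rad or distance of paste_jar from where it was at the start of the episode above 0.03 m).
It also fails if it takes over 136 s, if anything falls off the work surface, if the arm or the gripper's body presses on something with over 40 N, if the wrist force passes 120 N, or if a joint passes its speed limit or range.

ROBOT

A 6-joint arm with a two-finger parallel gripper is mounted at the origin on a cart in front of the work surface, level with it; the furniture and walls round the work are solid. World frame = base frame: x ahead of the robot, y to its left, z up, the work surface at z = 0. Lengths are in m, angles in rad, forces in N, time in s.
With the tool pointing down it reaches from about 0.2 to 0.875 m from the base axis. Payload 3.4 kg.
Tool frame: the origin (TCP) lies between the finger pads; the fingertips stand 25 mm ahead of it and the grasp point (between the pads) lies 6 mm ahead of it (r.nose_length is the z of the fingertips in the tool frame, in m); z points along the fingers, y is the line along which they close (so a half turn about z gives the same grasp; the last joint's range is limited). The gripper opens to 94 mm and grips with 3 to 60 N. Pads are 16 mm wide; open, the fingers measure 119 mm over their backs; the gripper's body (75 mm by 177 mm) begins 78 mm behind the grasp point.
Start: joints at [-1.35, 0.276, 1.505, -0, 1.361, -0.121], TCP at [0.193, -0.542, 0.23] pointing down, gripper open.
Joint ranges: [-2.89, 2.89], [-0.75, 2.08], [0.22, 2.7], [-1.18, 4.32], [0.11, 2.71], [-2.7, 2.7]. Speed limits (rad/s): [2.57, 2.57, 3.14, 3.14, 3.14, 3.14].

INTERFACE

Orientations are given as a unit quaternion [w, x, y, z].
In Python, from plant import r, gripper_to, inverse_kinematics, vision, models, telemetry gives the robot as it stands. Calls block until the motion is done:
- r.move_to(position, orientation): joint-space move of the TCP to a pose.
- r.move_l(position, rot=None, vel=0.15, guard=None): straight line of the TCP; rot=None keeps the orientation; vel is the mean speed in m/s. With guard (N) it stops when the force on the tool has changed by that much, and returns True; else False.
- r.movej(angles): joint-space move.
- gripper_to(opening, f_grip=None): finger opening in m; f_grip is the grip in N (None keeps the last); returns when the fingers have stopped.
- r.hold(seconds).
- inverse_kinematics(position, orientation): joint angles nearest the present ones, or None.
- vision.snapshot(name): name is "side" or "top"; returns the picture (400x640x3 uint8, red, green, blue); there is no depth.
- vision.get_calibration(name): a dict with "fx", "fy", "cx", "cy" (pixels), "position" and "orientation" of the camera in the world. Camera axes: x right, y down, z forward; pixel columns grow to the right and rows downward; lengths in m; the calibration is good to about 2 mm. A picture is of the moment at which its call begins. get_calibration takes no time and is no camera call.
A pose or a line that the arm cannot do raises r.PlanningError and nothing moves.
- r.sign_off(): hands the job in; it is judged then, once.
Trained networks look in the newest picture that a camera, given by its name, has taken for a name from the list of things; names that differ only in an ending like _2 or _b are one class to them, and where a whole thing is asked for, a point or a joint stands for the part that bears it (a point fixed in the world has none). Each returns a list of dicts, best first, with "score" (0 to 1); they miss things now and then, are a little off and sometimes report something else, mostly with a low value. They report only what shows in the picture. A call takes as long as a camera call. They do not tell look-alikes from the thing itself.
- models.boxes_of(thing, camera): "at" ([x, y, z] in m, in world coordinates, good to about 4 mm: the middle of the surface that is visible of it).
- models.regions_of(thing, camera): "pixels" (400x640 bool, what is visible of it).
- models.mark_of(thing, camera): "at" ([x, y, z] in m, in world coordinates, good to about 4 mm: a listed point, or the origin of a listed thing).
Readings, each from a call of its own:
- telemetry.current_t(): time.
- telemetry.current_joints(): joint angles.
- telemetry.current_dq(): joint speeds.
- telemetry.current_joint_efforts(): joint torques, N m.
- telemetry.current_ee_pos(): TCP position.
- telemetry.current_tool_rot(): TCP orientation.
- telemetry.current_wrist_force(): force on the tool from outside, world axes, zero at the start.
- telemetry.current_torque(): the same for the moment, N m.
- telemetry.current_opening(): finger opening in m.
- telemetry.current_finger_force(): force on a finger pad.
Only numpy, scipy, OpenCV 4.12 (cv2) and the standard library are available. Lean on these libraries where they do the work, as an engineer would, in place of code of your own. Each camera call takes 0.05 s, during which the arm holds its last target. There are 200 camera calls.

## Working session

There is one attempt and no reset: what is moved stays moved. The work goes in short steps, each a Python script; the robot and the scene stay as the last script left them, time stands still between calls to the robot, and variables do not carry over. Pictures are saved under pics/ and viewed, at most 14 in all, crops included, and the job is handed in when it is done.

```bash
ls; mkdir -p pics
python3 - <<'E'
from plant import r,vision,models,telemetry
import cv2,numpy as np
for c in("top","side"):
    im=vision.snapshot(c); cv2.imwrite(f"pics/{c}0.png",im[:,:,::-1]); k=vision.get_calibration(c); print(c,k)
    for t in("blue_case","red_case","yellow_case","green_case","store_base","work_base","cork_mat","oil_dropper","paste_jar"):
        print(t,[(np.round(d["at"],3).tolist(),round(d["score"],2)) for d in models.mark_of(t,c)[:3]])
print(telemetry.current_t(),telemetry.current_tool_rot())
E
```

```text
pics
top {'fx': 395.03049836014327, 'fy': 395.03049836014327, 'cx': 318.2355284489232, 'cy': 198.3491242689338, 'position': array([ 0.42864743, -0.00570306,  1.24624668]), 'orientation': array([ 0.04587648, -0.70567978,  0.70577401, -0.04236084])}
blue_case [([0.498, -0.293, 0.012], 0.63)]
red_case [([0.644, 0.045, -0.0], 0.61)]
yellow_case [([0.506, -0.26, 0.05], 0.68), ([0.668, -0.111, 0.0], 0.67)]
green_case [([0.492, -0.327, 0.05], 0.64), ([0.437, 0.006, -0.0], 0.56)]
store_base [([0.502, -0.295, 0.001], 0.7)]
work_base [([0.469, 0.29, 0.003], 0.79), ([0.495, -0.291, 0.013], 0.18)]
cork_mat [([0.436, 0.004, -0.001], 0.7)]
oil_dropper [([0.689, 0.204, -0.002], 0.51)]
paste_jar [([0.521, -0.14, 0.002], 0.52), ([0.499, -0.294, 0.002], 0.35)]
side {'fx': 444.76285742689294, 'fy': 444.76285742689294, 'cx': 321.9203268137094, 'cy': 196.8764748004464, 'position': array([0.11980993, 0.9440447 , 0.60898549]), 'orientation': array([ 0.11648699, -0.17106496,  0.837312  , -0.50603969])}
blue_case [([0.497, -0.292, 0.01], 0.67)]
red_case [([0.646, 0.047, 0.003], 0.72)]
yellow_case [([0.671, -0.108, 0.0], 0.84), ([0.502, -0.258, 0.046], 0.71)]
green_case [([0.497, -0.33, 0.05], 0.56)]
store_base [([0.498, -0.295, 0.0], 0.64), ([0.502, -0.258, 0.047], 0.61)]
work_base [([0.47, 0.291, 0.003], 0.89), ([0.496, -0.294, 0.009], 0.5)]
cork_mat [([0.432, 0.002, 0.001], 0.94), ([0.497, -0.328, 0.051], 0.63)]
oil_dropper [([0.692, 0.203, -0.002], 0.79)]
paste_jar [([0.519, -0.144, -0.003], 0.77)]
1.0 [4.12269447e-05 9.85429624e-01 1.70083670e-01 8.68794598e-06]
```

View pics/top0.png

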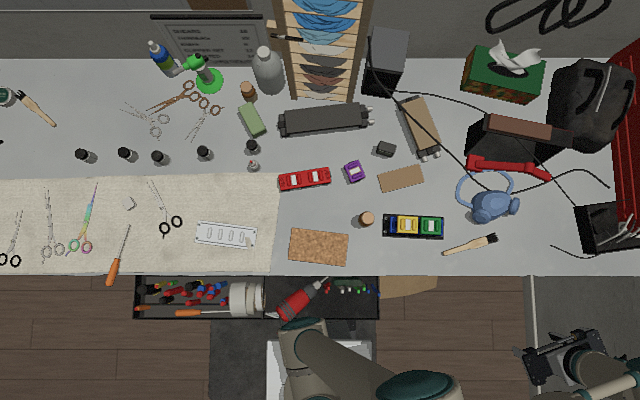

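View pics/side0.png

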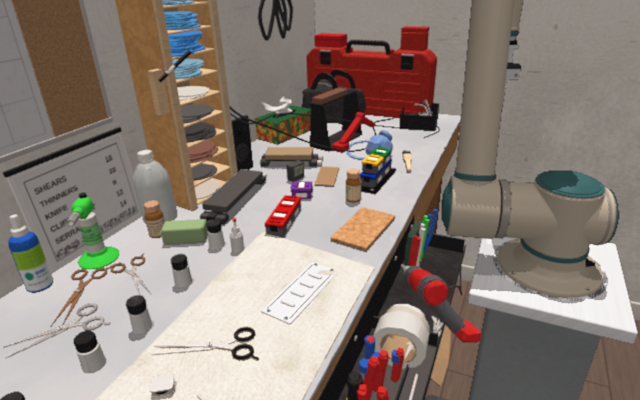

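The top view shows the stack at (413,226), with yellow on the left (+y) and green on the right. Red is at (305,179), cork at (318,246), the aluminium base at (227,234), the jar at (365,218) and the oil bottle at (253,165). In the side view, nothing else stands close to the grasp lines. Next I'll fit the exact poses by silhouette.

```bash
cat > h.py <<'E'
import numpy as np,cv2
from scipy.spatial.transform import Rotation as R
from scipy.optimize import minimize
from plant import r,gripper_to,inverse_kinematics,vision,models,telemetry
def proj(P,k):
    q=k["orientation"]; M=R.from_quat([q[1],q[2],q[3],q[0]]).as_matrix()
    c=(np.asarray(P)-k["position"])@M
    return np.c_[k["fx"]*c[:,0]/c[:,2]+k["cx"],k["fy"]*c[:,1]/c[:,2]+k["cy"]]
S=8
def sil(p,size,z0,k):
    x,y,a=p; sx,sy,sz=size
    L=np.array([(i*sx/2,j*sy/2,z0+m*sz) for i in(-1,1) for j in(-1,1) for m in(0,1)])
    c,s=np.cos(a),np.sin(a)
    W=np.c_[x+c*L[:,0]-s*L[:,1],y+s*L[:,0]+c*L[:,1],L[:,2]]
    return cv2.convexHull(proj(W,k).astype(np.float32))[:,0]
def fit(thing,guess,size,z0,cams=("top","side"),yaws=None):
    """pose (x,y,yaw) whose box silhouettes best cover the masks; also returns the IoU per camera"""
    obs=[]
    for c in cams:
        k=vision.get_calibration(c)
        best=None
        h=sil([*guess,0],size,z0,k).mean(0)
        for d in models.regions_of(thing,c):
            m=d["pixels"]; v,u=np.nonzero(m)
            e=np.hypot(u.mean()-h[0],v.mean()-h[1])
            if e<25 and (best is None or e<best[0]): best=(e,m,u,v)
        if best is None: print("no mask",thing,c); continue
        _,m,u,v=best
        o=np.array([u.min()-15,v.min()-15]); w=(u.max()-u.min()+30,v.max()-v.min()+30)
        mm=m[o[1]:o[1]+w[1],o[0]:o[0]+w[0]].astype(np.float32)
        big=cv2.resize(mm,None,fx=S,fy=S,interpolation=cv2.INTER_LINEAR)>.5
        obs.append((k,o,big))
    def iou(p):
        out=[]
        for k,o,b in obs:
            t=np.zeros(b.shape,np.uint8)
            cv2.fillConvexPoly(t,np.round((sil(p,size,z0,k)-o+.5)*S*16-8*1).astype(np.int32),1,shift=4)
            t=t>0; out.append((t&b).sum()/max(1,(t|b).sum()))
        return np.array(out)
    best=None
    for a in (yaws if yaws is not None else (-.3,-.1,.1,.3)):
        s=minimize(lambda p:-iou([p[0],p[1],p[2]/10]).sum(),[*guess,a*10],method="Nelder-Mead",
          options=dict(initial_simplex=[[guess[0]+dx,guess[1]+dy,a*10+da] for dx,dy,da in((0,0,0),(.01,0,0),(0,.01,0),(0,0,1))],xatol=1e-4,fatol=1e-5))
        if best is None or s.fun<best.fun: best=s
    p=best.x*[1,1,.1]
    return p,iou(p)
E
python3 - <<'E'
from h import *
for c in("top","side"): vision.snapshot(c)
for t,g,s,z in(("red_case",(.645,.046),(.05,.16,.042),0),("yellow_case",(.504,-.259),(.05,.06,.038),.05),("green_case",(.495,-.328),(.05,.06,.038),.05),
  ("work_base",(.469,.29),(.072,.19,.011),0),("cork_mat",(.434,.003),(.1,.18,.012),0),("store_base",(.499,-.294),(.072,.19,.011),0)):
    for cams in(("top",),("side",),("top","side")):
        try:
            p,i=fit(t,g,s,z,cams); print(t,cams,p.round(4),i.round(3))
        except Exception as e: print(t,cams,e)
E
```

```text
red_case ('top',) [0.6442 0.0442 0.2086] [0.886]
red_case ('side',) [0.649  0.0373 0.1829] [0.883]
red_case ('top', 'side') [0.645  0.0436 0.1831] [0.885 0.873]
yellow_case ('top',) [ 0.4986 -0.2634 -0.0497] [0.894]
yellow_case ('side',) [ 0.4987 -0.2638  0.0701] [0.856]
yellow_case ('top', 'side') [ 0.4984 -0.2634  0.0284] [0.881 0.848]
green_case ('top',) [ 0.4943 -0.3313 -0.0291] [0.888]
green_case ('side',) [ 0.4945 -0.3456  0.1988] [0.559]
green_case ('top', 'side') [ 0.4942 -0.3314  0.0024] [0.887 0.526]
work_base ('top',) [ 0.4699  0.29   -0.1277] [0.914]
work_base ('side',) [ 0.4726  0.2868 -0.0972] [0.85]
work_base ('top', 'side') [ 0.4701  0.2897 -0.1263] [0.914 0.841]
cork_mat ('top',) [ 0.4329  0.0008 -0.1216] [0.977]
cork_mat ('side',) [ 0.4347  0.     -0.114 ] [0.93]
cork_mat ('top', 'side') [ 0.4331  0.0008 -0.1223] [0.977 0.926]
store_base ('top',) [ 0.4934 -0.2908 -0.1241] [0.245]
store_base ('side',) [ 0.4856 -0.2951  0.1194] [0.319]
store_base ('top', 'side') [ 0.4953 -0.2956 -0.0649] [0.244 0.309]
```

Run:
```python
from h import *
im=cv2.imread("pics/top0.png");F=6
k=vision.get_calibration("top")
def crop(u,v,w,h,items):
    o=np.array([u,v]); c=cv2.resize(im[v:v+h,u:u+w],None,fx=F,fy=F,interpolation=cv2.INTER_CUBIC)
    for p,s,z in items:
        cv2.polylines(c,[np.round((sil(p,s,z,k)-o+.5)*F).astype(int)],True,(255,0,255),1)
        cv2.polylines(c,[np.round((sil(p,(s[0],s[1],0),z+s[2],k)-o+.5)*F).astype(int)],True,(255,255,255),1)
    return c
L=(.05,.16,.04)
a=crop(375,203,76,45,[((.4968,-.2972,-.063),(.072,.19,.01),0),((.4986,-.2634,-.063),(.05,.06,.036),.05),((.4943,-.3313,-.063),(.05,.06,.036),.05)])
b=crop(272,160,65,35,[((.6445,.044,.195),L,0)])
c=crop(190,213,74,42,[((.47,.29,-.127),(.072,.19,.01),0)])
W=900
cv2.imwrite("pics/ov.png",np.vstack([np.hstack([a,np.zeros((a.shape[0],790-a.shape[1],3),np.uint8)]),np.hstack([cv2.resize(b,(390,210)),cv2.resize(c,(400,210*1))])]))
```

```text
(no output)
```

View pics/ov.png

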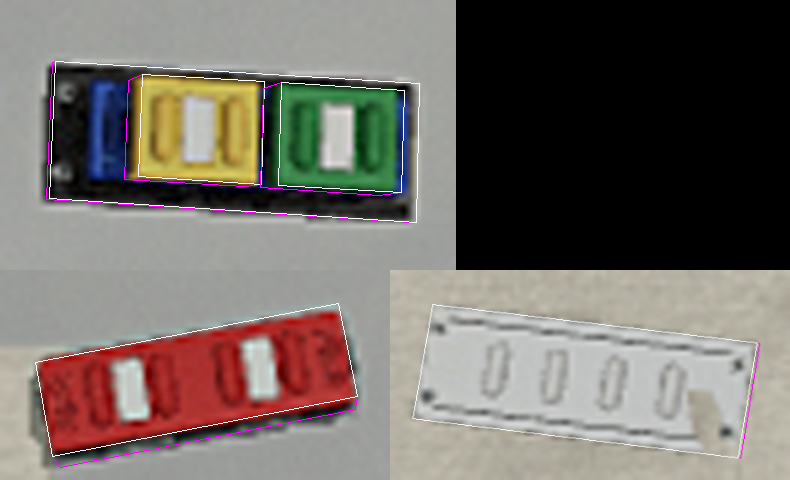

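The overlays match to under 1 px: the stack has a small negative yaw, red about +0.19, the aluminium base −0.127. I'll refine with the white lid labels and the ribs of the base.

```bash
cat >> h.py <<'E'
def ray(uv,z,k):
    q=k["orientation"]; M=R.from_quat([q[1],q[2],q[3],q[0]]).as_matrix()
    d=M@[(uv[0]-k["cx"])/k["fx"],(uv[1]-k["cy"])/k["fy"],1]
    return k["position"]+d*(z-k["position"][2])/d[2]
def labels(im,xy,z,w=40):
    """world positions of white label centroids near a point (soft weights by lowest channel)"""
    k=vision.get_calibration("top"); c=proj([[*xy,z]],k)[0].round().astype(int)
    o=c-w//2; p=im[o[1]:o[1]+w,o[0]:o[0]+w].astype(float)
    m=p.min(2)>120; s=(p.max(2)-p.min(2))<40
    n,l,st,ce=cv2.connectedComponentsWithStats((m&s).astype(np.uint8))
    out=[]
    for i in range(1,n):
        x,y,ww,hh,A=st[i]
        if 8<A<80 and x>0 and y>0 and x+ww<w and y+hh<w:
            wt=np.clip(p.min(2)-60,0,None)*cv2.dilate((l==i).astype(np.uint8),np.ones((3,3)))
            v,u=np.mgrid[:w,:w]; out.append(ray((o[0]+(wt*u).sum()/wt.sum(),o[1]+(wt*v).sum()/wt.sum()),z,k)[:2])
    return np.array(out)
E
python3 - <<'E'
from h import *
im=cv2.imread("pics/top0.png")[:,:,::-1]
def rep(n,p):
    p=p[np.argsort(-p[:,1])]; print(n,p.round(4).tolist(), [ (np.hypot(*(a-b)).round(4),np.arctan2(-(a-b)[0],(a-b)[1]).round(3)) for a,b in zip(p,p[1:])],p.mean(0).round(4))
rep("stack",labels(im,(.4968,-.297),.086,46))
rep("red",labels(im,(.6445,.044),.04,56))
E
```

```text
stack [[0.4983, -0.2618], [0.4944, -0.3298]] [(np.float64(0.0681), np.float64(-0.058))] [ 0.4963 -0.2958]
red [[0.6387, 0.0774], [0.65, 0.0106]] [(np.float64(0.0677), np.float64(0.166))] [0.6443 0.044 ]
```

```bash
cat >> h.py <<'E'
FLIP=1
def q(yaw,flip=None):
    f=FLIP if flip is None else flip
    y=f*np.array([np.cos(yaw),np.sin(yaw),0]); z=np.array([0,0,-1.]); x=np.cross(y,z)
    a=R.from_matrix(np.c_[x,y,z]).as_quat(); return np.array([a[3],a[0],a[1],a[2]])
def off(p,dy): return np.array([p[0]-np.sin(p[2])*dy,p[1]+np.cos(p[2])*dy,p[2]])
STACK=np.array([.4963,-.2958,-.058]); RED=np.array([.6443,.044,.178]); WORK=np.array([.470,.290,-.127]); CORK=np.array([.4331,.0008,-.122])
YS,GS=off(STACK,.034),off(STACK,-.034); YC,GC=off(CORK,.043),off(CORK,-.043)
HI=.19
def st(tag): print(tag,"t%.1f"%telemetry.current_t(),"z%.4f"%telemetry.current_ee_pos()[2],"op%.4f"%telemetry.current_opening(),"F",np.round(telemetry.current_wrist_force(),1))
def go(p,first=False):
    if first: r.move_to([p[0],p[1],HI],q(p[2]))
    else: r.move_l([p[0],p[1],HI],q(p[2]),vel=.3)
def pick(p,tz,f=25,first=False):
    gripper_to(.07); go(p,first)
    r.move_l([p[0],p[1],tz+.03],vel=.25)
    if r.move_l([p[0],p[1],tz],vel=.08,guard=12): st("CONTACT on descent")
    gripper_to(.03,f); st("gripped")
    r.move_l([p[0],p[1],tz+.015],vel=.06); r.move_l([p[0],p[1],HI],vel=.25); st("up")
def lower(p,tz,over=.002,guard=10):
    go(p); r.move_l([p[0],p[1],tz+.02],vel=.2)
    h=r.move_l([p[0],p[1],tz-over],vel=.03,guard=guard); st(f"down hit={h} want {tz:.4f}")
    return telemetry.current_ee_pos()[2]-tz
def release(p):
    gripper_to(.07); z=telemetry.current_ee_pos()[2]
    r.move_l([p[0],p[1],z+.03],vel=.1); r.move_l([p[0],p[1],HI],vel=.3)
E
python3 - <<'E'
import h; from h import *
for f in(1,-1):
    for n,p in(("Y",YS),("G",GS),("C",YC),("W",WORK),("R",RED)):
        a=inverse_kinematics([p[0],p[1],.19],q(p[2],f)); b=inverse_kinematics([p[0],p[1],.042],q(p[2],f))
        print(f,n,None if a is None else a.round(2) if hasattr(a,'round') else np.round(a,2),b is not None)
E
```

```text
1 Y [-0.61  0.28  1.6  -0.    1.26 -0.55] True
1 G [-0.71  0.33  1.53 -0.    1.28 -0.65] True
1 C [-0.06  0.1   1.84 -0.    1.2   0.06] True
1 W [ 0.43  0.27  1.62 -0.    1.25  0.55] True
1 R [-0.04  0.4   1.41 -0.    1.33 -0.22] True
-1 Y [-0.61  0.28  1.6  -0.    1.26  2.59] True
-1 G [-0.71  0.33  1.53 -0.    1.28  2.49] True
-1 C None False
-1 W [ 0.43  0.27  1.62 -0.    1.25 -2.59] True
-1 R None False
```

Run:
```python
from h import *
pick(YS,.078,first=True)
if telemetry.current_opening()>.045:
    lower(YC,.040); release(YC)
    pick(GS,.078); lower(GC,.040); release(GC); st("end")
im=vision.snapshot("top"); cv2.imwrite("pics/top1.png",im[:,:,::-1])
vision.snapshot("side")
print([d["at"].round(4) if hasattr(d["at"],"round") else d["at"] for d in models.mark_of("blue_case","top")[:1]], labels(im,CORK[:2],.048,46).round(4), YC.round(4),GC.round(4))
cv2.imwrite("pics/c1.png",cv2.resize(im[140:280,200:460,::-1],None,fx=3,fy=3,interpolation=cv2.INTER_CUBIC))
```

```text
gripped t5.9 z0.0785 op0.0496 F [ 0.4 -0.2  2.6]
up t6.8 z0.1892 op0.0498 F [-0.4  0.8 -2.1]
down hit=True want 0.0400 t9.4 z0.0402 op0.0500 F [-0.2  0.2  2.7]
gripped t14.0 z0.0785 op0.0498 F [0.3 0.2 1.7]
up t15.0 z0.1892 op0.0500 F [-0.7  0.4 -1.4]
down hit=True want 0.0400 t17.6 z0.0402 op0.0498 F [0.2 0.6 3.3]
end t19.1 z0.1895 op0.0701 F [-0.6 -0.5 -0. ]
[[0.4963, -0.2913, 0.0157]] [[0.4392 0.0479]] [ 0.4383  0.0435 -0.122 ] [ 0.4279 -0.0419 -0.122 ]
```

View pics/c1.png

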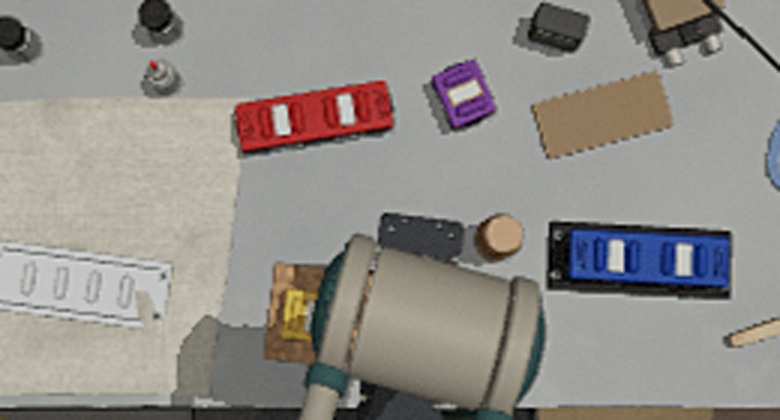

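Both small cases stand on the cork and blue is now free, with lid labels near (617,255) and (684,258) in the crop. I'll refine blue's pose and move it to the aluminium base.

Run:
```python
from h import *
im=cv2.imread("pics/top1.png")[:,:,::-1]
p=labels(im,STACK[:2],.050,50); p=p[np.argsort(-p[:,1])]; d=p[0]-p[1]
print("blue",p.round(4).tolist(),np.hypot(*d).round(4),np.arctan2(-d[0],d[1]).round(3),p.mean(0).round(4))
pr=labels(im,RED[:2],.040,60); pr=pr[np.argsort(-pr[:,1])]; d=pr[0]-pr[1]; print("red",np.hypot(*d),np.arctan2(-d[0],d[1]),pr.mean(0))
B=STACK.copy(); B[:2]=p.mean(0)
assert np.hypot(*(B-STACK)[:2])<.006
pick(B,.042,f=30)
e=lower(WORK,.042); print("err",e)
```

```text
blue [[0.4978, -0.2619], [0.4943, -0.3297]] 0.0679 -0.053 [ 0.496  -0.2958]
red 0.0677421873624721 0.1667492758499016 [0.64433165 0.04404972]
gripped t22.1 z0.0425 op0.0499 F [0.3 0.9 2.1]
up t23.2 z0.1887 op0.0499 F [ 0.4  0.4 -3.7]
down hit=True want 0.0420 t26.7 z0.0424 op0.0497 F [-0.2 -0.9  3.8]
err 0.0003514998439814246
```

```bash
sed -i 's/RED=np.array(\[.6443,.044,.178\])/RED=np.array([.6443,.044,.171])/' h.py
python3 - <<'E'
from h import *
release(WORK)
pick(RED,.032,f=30)
im=vision.snapshot("top"); cv2.imwrite("pics/top2.png",im[:,:,::-1])
p=labels(im,WORK[:2],.05,50); print("blue on work",p.round(4), p.mean(0).round(4))
if telemetry.current_opening()>.045:
    e=lower(STACK,.042); print("err",e)
im=vision.snapshot("top"); cv2.imwrite("pics/c2.png",cv2.resize(im[140:280,190:450,::-1],None,fx=3,fy=3,interpolation=cv2.INTER_CUBIC))
E
```

```text
gripped t31.2 z0.0325 op0.0499 F [ 2.3 -0.1  0.5]
up t32.4 z0.1885 op0.0499 F [-0.2  0.3 -4.3]
blue on work [[0.4731 0.3238]
 [0.4647 0.2563]] [0.4689 0.29  ]
down hit=True want 0.0420 t35.2 z0.0423 op0.0501 F [ 0.2 -0.9  3.6]
err 0.00032794020072726
```

View pics/c2.png

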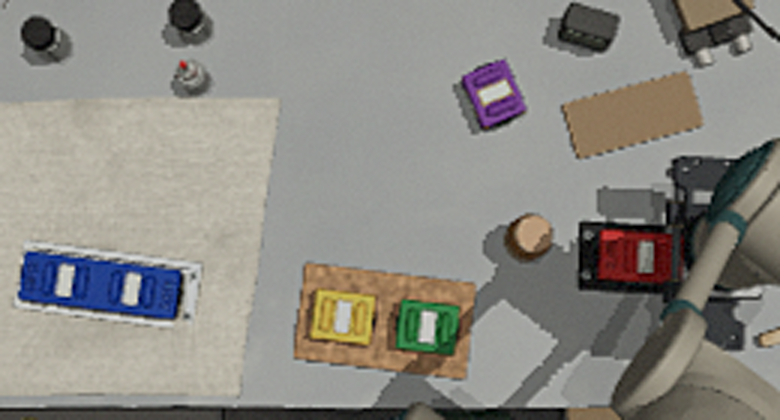

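The picture shows blue seated on the aluminium base (crop 20–185, 285). Yellow (343,317) and green (428,327) are on the cork, red is on the black base, and the jar is upright. Next I'll put the small cases back.

Run:
```python
from h import *
release(STACK)
pick(YC,.040); print("err",lower(YS,.078)); release(YS)
im=vision.snapshot("top"); print("labels",labels(im,STACK[:2],.05,50).round(4).tolist())
pick(GC,.040); e=lower(GS,.078); print("err",e)
if abs(e)<.0015:
    release(GS); r.move_l([.35,.05,.25],vel=.3); st("end")
im=vision.snapshot("top"); cv2.imwrite("pics/top3.png",im[:,:,::-1])
print(labels(im,STACK[:2],.086,46).round(4).tolist(),labels(im,WORK[:2],.05,50).round(4).tolist())
s=vision.snapshot("side")[:,:,::-1]
a=cv2.resize(im[190:260,180:450,::-1],(780,202),interpolation=cv2.INTER_CUBIC)
b=cv2.resize(s[130:330,220:420],(390,390),interpolation=cv2.INTER_CUBIC)
cv2.imwrite("pics/c3.png",np.vstack([a,np.hstack([b,cv2.resize(s[140:210,340:410],(390,390),interpolation=cv2.INTER_CUBIC)])]))
for t in("oil_dropper","paste_jar"): print(t,[np.round(d["at"],3).tolist() for d in models.mark_of(t,"side")[:1]])
```

```text
gripped t39.9 z0.0404 op0.0501 F [0.2 0.5 4. ]
up t41.0 z0.1888 op0.0500 F [ 0.3 -0.3 -1.2]
down hit=True want 0.0780 t43.5 z0.0783 op0.0499 F [-0.2  0.1  3.5]
err 0.00029728963517294815
labels [[0.4994, -0.2696]]
gripped t47.6 z0.0404 op0.0497 F [-0.3  0.1  4.3]
up t48.7 z0.1889 op0.0495 F [-0.9  0.3 -1.5]
down hit=True want 0.0780 t51.1 z0.0783 op0.0501 F [-0.6  0.7  3.3]
err 0.0003146753108261152
end t54.0 z0.2496 op0.0699 F [ 0.3  0.2 -0. ]
[[0.4971, -0.2617], [0.4928, -0.3291]] [[0.4731, 0.3238], [0.4646, 0.2564]]
oil_dropper [[0.688, 0.202, 0.001]]
paste_jar [[0.515, -0.142, -0.001]]
```

View pics/c3.png

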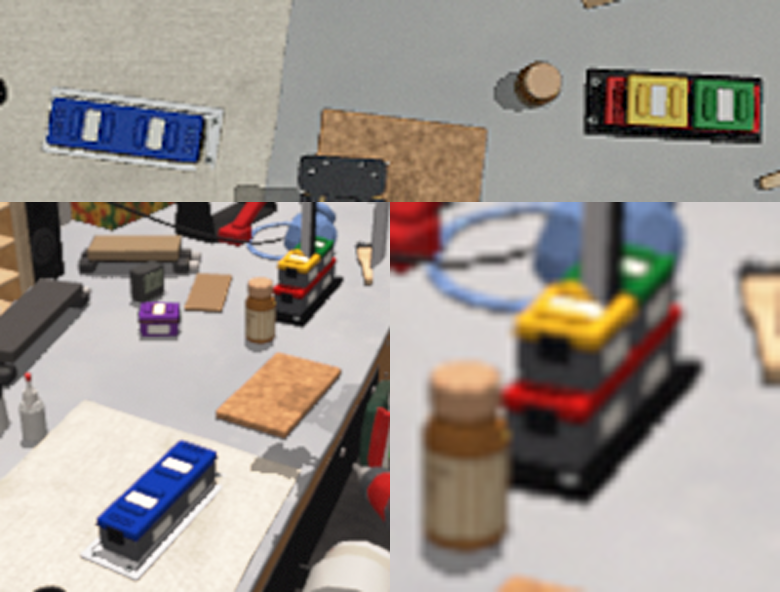

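The stack is rebuilt (yellow and green on red, flush), blue lies flat on the aluminium base, and the jar and bottle stand where they were. All the set-down heights match full seating.

```bash
python3 -c "
from plant import r
print(r.sign_off())"
```

```text
the job is handed in; nothing more can be done
None
```

The job is handed in after about 54 s of robot time: blue is seated on the aluminium base, red is on the black base with yellow and green back at their own ends, and the jar and bottle still stand in place; sign-off returned no verdict.

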